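# Hold a ball-joint housing home in a corner-stop fixture

### The job

A castle nut has been left standing on the base plate of the corner-stop fixture, where it keeps the ball-joint housing from seating: put it in the nut tray with the other two. Then set the housing, upright, flat on the fixture's plate and press its square flange home into the corner, flush against both stop rails at once, so that the spring pin in each rail is pushed in. Finish while still gripping the housing and pressing it against both stops; do not let go, as the pins would push it out again.

Things in the scene. Friction and masses are not known exactly. Their poses are not given: they have to be found in the camera images.
- fixture: corner-stop fixture, fixed to the table: bright steel base plate 160 (x) x 150 (y) x 12 mm thick, origin under the centre of the plate, its z axis up. Two dark stop rails, 13 mm high above the plate and 18 mm thick, stand on it at right angles (plate, rails and pins are ground and oiled, friction about 0.2) with an open gap between them at the corner; a small terminal box (22 x 22 mm, 20 mm high above the plate) sits outside the corner.
- nest (a point): where the centre of the housing's underside lies when the flange is home against both rails; on the top face of the fixture's plate, 35 mm from each rail face. Its x axis points straight at the far rail, its y axis straight at the side rail (same directions as the fixture's axes).
- far_stop: the stop rail across the far side of the plate, 81 mm long along the fixture's y. Origin at the middle of its underside (on the plate); the locating face is 9 mm nearer than the origin, facing the fixture's -x.
- side_stop: the stop rail along the left side of the plate, 88 mm long along the fixture's x. Origin at the middle of its underside; the locating face is 9 mm from the origin, facing the fixture's -y.
- far_pin (a joint): spring pin through the far rail, 8 mm in diameter with a round brass nose, 7 mm above the plate, level with the nest in y. 0 = standing 4 mm out of the rail face; 0.004 = pushed flush, which takes about 3 N (1.6 N to start it moving). It springs out again when released. To overcome the pin and the friction as well and still bear on the rail, push the housing with 10 to 18 N towards each rail.
- side_pin (a joint): the same spring pin through the side rail, level with the nest in x. 0 = standing 4 mm out; 0.004 = flush, about 3 N, and the same push of 10 to 18 N on the housing.
- housing: loose bare aluminium ball-joint housing, 0.2 to 0.4 kg, standing upright on the table: square bolt flange 70 x 70 x 14 mm at the bottom with four holes, and on it a round body 42 mm in diameter with a cap rolled in at its top, 56 mm high over all. Origin at the centre of the underside, x and y along the flange's edges, z up. Any of its four quarter turns will do in the corner.
- housing_center (a point): the housing's axis, half-way up (28 mm above its underside, 14 mm above the top of the flange); the round body is gripped here or above.
- nut_center (a point): centre of the stray castle nut that stands on the fixture's plate in the place of the housing: bright steel hexagon about 25 mm across, 18 mm high, castellations up; the point is half-way up (9 mm above its underside).
- tray: shallow aluminium nut tray fixed to the table, 120 (x) x 90 (y) x 22 mm outside, walls and floor 3 mm. Origin under its centre. Two more castle nuts of the same kind lie in its -x half.
- tray_space (a point): on the tray's inner floor, middle of the free (+x) part of the tray, 25 mm from the tray's centre.

How it is judged:
By the outcome, as a careful person would: the job done as asked, in the order asked, and still so for the second after the job is handed in, while the arm keeps its last pose, push and grip.
It also fails if it takes over 58 s, if anything falls off the work surface, if the arm or the gripper's body presses on something with over 40 N, if the wrist force passes 120 N, or if a joint passes its speed limit or range.

### The arm

A 7-joint arm with a two-finger parallel gripper is mounted at the origin on a cart in front of the work surface, level with it; the furniture and walls round the work are solid. World frame = base frame: x ahead of the robot, y to its left, z up, the work surface at z = 0. Lengths are in m, angles in rad, forces in N, time in s.
With the tool pointing down it reaches from about 0.4 to 0.875 m from the base axis. Payload 4.4 kg.
Tool frame: the origin (TCP) lies between the finger pads; the fingertips stand arm.tip_reach ahead of it and the grasp point (between the pads) lies 6 mm ahead of it (arm.tip_reach is the distance from the TCP to the fingertips, in m); z points along the fingers, y is the line along which they close (so a half turn about z gives the same grasp; the last joint's range is limited). The gripper opens to 85 mm and grips with 20 to 120 N. Pads are 22 mm wide; open, the fingers measure 114 mm over their backs; the gripper's body (76 mm by 85 mm) begins 54 mm behind the grasp point. The pads swing forward as they close: fully open they stand 13 mm farther back than shut.
Start: joints at [-1.316, 0.628, 0.038, 1.517, -0.027, 0.996, -0.02], TCP at [0.205, 0.617, 0.256] pointing down, gripper open.
Joint ranges: [-3.06, 3.06], [-0.37, 2.12], [-1.25, 1.32], [0.18, 2.47], [-1.1, 4.24], [0.23, 1.98], [-2.94, 2.94]. Speed limits (rad/s): [2.57, 2.57, 3.14, 3.14, 3.14, 3.14, 3.14].

### API

Orientations are given as a rotation vector (axis times angle).
In Python, from rig import arm gives the robot as it stands. The module is installed in compiled form; this text tells all that it offers.
- The arm moves only by the shell command python3 -m jog 'ROWS'. ROWS is JSON, a list that holds one entry, the list of rows, each a list of 7 numbers: the closure, from 0 (fully open) to 1 (shut), then the shift along the world's x, y, z normalised to -1 to 1, where 1 is 0.1 m, then the turn, a rotation vector about the world's x, y, z normalised to -1 to 1, where 1 is pi rad. In form: [[[claw, x, y, z, ax, ay, az], ...]]. A call has 1 to 12 rows; each row shifts and turns the commanded pose from where the row before left it; what a row does not reach is not made up. A row lasts 1/10 s, in which the tool goes at most 50 mm and 8.59 degrees, less where a joint would pass 70% of its speed; a pose out of reach is approached as far as the arm can. A call with a number of a shift or a turn outside -1 to 1 is refused whole. A call with a gripper value outside its range is refused whole. The fingers move at their own pace and stop on an object; the grip force is fixed at half the most. Time passes only in rows, so rows that do not move let the fingers close. It gives the time, the measured TCP pose, the force, the opening and the grip force at its end, in the units of the state.
- arm.observe(): the state, without advancing time (a new reading comes with each control period).
- arm.capture(name): name is "scene" or "side" or "wrist"; returns a dict with "img" (400x640x3 uint8, red, green, blue), "camera_matrix" (3x3 intrinsics, pixels), "pose" (4x4, takes a point from camera to world coordinates). Camera axes: x right, y down, z forward; pixel columns grow to the right and rows downward; lengths in m; the calibration is good to about 2 mm. A picture is of the moment at which its call begins. There is no depth.
- arm.job_done(): hands the job in; it is judged then, once.
The state is a dict: "time": time; "qpos": joint angles; "dq": joint speeds; "joint_torque": joint torques, N m; "tcp_pos": TCP position; "orientation": TCP orientation; "ft_force": force on the tool from outside, world axes, zero at the start; "moment": the same for the moment, N m; "opening": finger opening in m; "finger_force": force on a finger pad.
Only numpy, scipy, OpenCV 4.12 (cv2) and the standard library are available. Lean on these libraries where they do the work, as an engineer would, in place of code of your own. Each camera call takes 0.05 s, during which the arm holds its last target. There are 200 camera calls.

## Working session

There is one attempt and no reset: what is moved stays moved. The work goes in short steps, Python scripts to look and compute and a shell command to move; the robot and the scene stay as the last step left them, time stands still between calls to the robot, and variables do not carry over. Pictures are saved under pics/ and viewed, at most 10 in all, crops included, and the job is handed in when it is done.

```bash
mkdir -p pics; cat > h.py <<'E'
import numpy as np,cv2
from rig import arm
def cap(n,f=None):
    c=arm.capture(n)
    if f: cv2.imwrite('pics/'+f,cv2.cvtColor(c['img'],cv2.COLOR_RGB2BGR))
    return c
def ray(c,u,v,z):
    K=np.array(c['camera_matrix']);T=np.array(c['pose'])
    d=T[:3,:3]@np.linalg.inv(K)@[u,v,1];o=T[:3,3]
    return o+d*(z-o[2])/d[2]
E
python3 - <<'E'
from h import *
import pickle
o=arm.observe();print({k:np.round(v,3) for k,v in o.items()},arm.tip_reach)
cs={}
for n in('scene','side'):
    cs[n]=cap(n,n+'0.png');print(n,np.round(cs[n]['pose'],3).tolist(),np.round(cs[n]['camera_matrix'],1).tolist())
pickle.dump(cs,open('c0.pkl','wb'))
E
```

```text
{'time': np.float64(0.0), 'qpos': array([-1.316,  0.629,  0.038,  1.518, -0.027,  0.996, -0.02 ]), 'dq': array([ 0.   , -0.   , -0.001, -0.001, -0.001,  0.001,  0.   ]), 'joint_torque': array([-0.0000e+00, -5.6340e+01,  1.2260e+00, -1.9344e+01,  1.1000e-02,
        1.0000e-02,  0.0000e+00]), 'tcp_pos': array([0.205, 0.616, 0.255]), 'orientation': array([-5.020e-01, -3.101e+00,  3.000e-03]), 'ft_force': array([-0.238,  0.444,  0.294]), 'moment': array([-0.022, -0.007,  0.017]), 'finger_force': np.float64(0.0), 'opening': np.float64(0.085)} 0.025
scene [[0.78, -0.397, 0.483, 0.035], [-0.625, -0.472, 0.621, -0.722], [-0.018, -0.787, -0.617, 0.791], [0.0, 0.0, 0.0, 1.0]] [[431.7, 0.0, 319.9], [0.0, 431.7, 200.0], [0.0, 0.0, 1.0]]
side [[0.972, -0.128, 0.197, 0.374], [-0.233, -0.448, 0.863, -0.846], [-0.022, -0.885, -0.465, 0.523], [0.0, 0.0, 0.0, 1.0]] [[460.5, 0.0, 316.0], [0.0, 460.5, 202.3], [0.0, 0.0, 1.0]]
```

View pics/scene0.png

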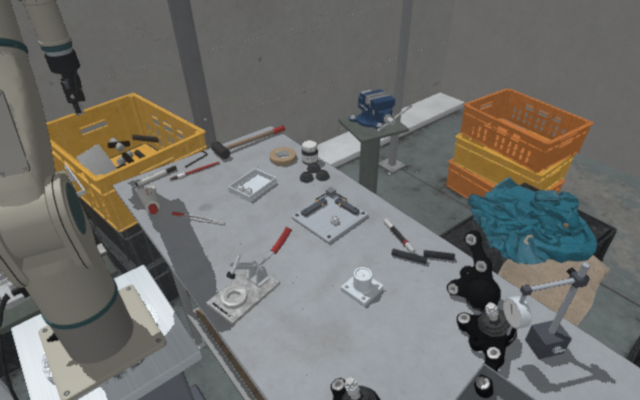

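View pics/side0.png

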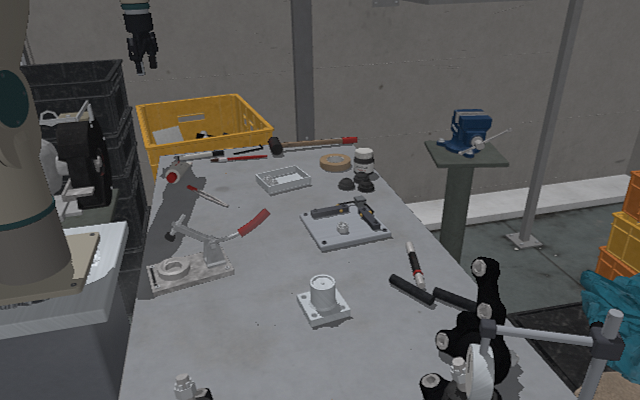

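The scene view shows the housing around (362,285), the fixture around (330,213) with the nut at (335,220), and the tray at (253,184). The side view shows the housing at (323,297), the fixture at (347,225), the nut at (343,228) and the tray at (284,179). Next I'll make an enlarged crop to get the corners.

```bash
python3 - <<'E'
from h import *
import pickle
cs=pickle.load(open('c0.pkl','rb'))
f=lambda im,x,y,w,h:cv2.resize(im[y:y+h,x:x+w,::-1],None,fx=4,fy=4,interpolation=cv2.INTER_CUBIC)
a=np.hstack([f(cs['scene']['img'],285,175,100,75),f(cs['side']['img'],298,185,100,75)])
b=np.hstack([f(cs['scene']['img'],320,250,100,75),f(cs['side']['img'],275,260,100,75)])
cv2.imwrite('pics/crop.png',np.vstack([a,b]))
for n,z,p in [('scene',.0,(253,184)),('side',.0,(284,179)),('scene',.02,(335,221)),('side',.02,(343,229)),('scene',.056,(363,273)),('side',.056,(322,281)),('scene',.012,(331,214)),('side',.012,(347,226))]:
    print(n,p,ray(cs[n],*p,z).round(3))
E
```

```text
scene (253, 184) [0.546 0.274 0.   ]
side (284, 179) [0.543 0.281 0.   ]
scene (335, 221) [ 0.613 -0.044  0.02 ]
side (343, 229) [ 0.613 -0.046  0.02 ]
scene (363, 273) [ 0.519 -0.253  0.056]
side (322, 281) [ 0.516 -0.253  0.056]
scene (331, 214) [ 0.63  -0.007  0.012]
side (347, 226) [ 0.629 -0.023  0.012]
```

View pics/crop.png

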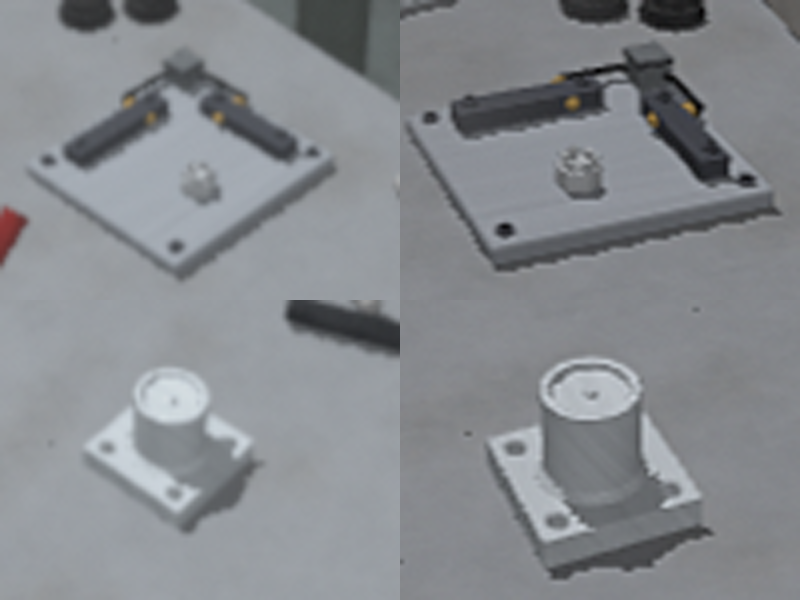

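The crop shows the fixture plate corners, the rails with their brass pins, the nut at scene (335,220), and the housing flange corners. I'll convert those pixels to positions.

```bash
python3 - <<'E'
from h import *
import pickle
cs=pickle.load(open('c0.pkl','rb'))
def S(n,x,y,z,ox,oy,bx=0,by=0): return ray(cs[n],(x-bx)/4+ox,(y-by)/4+oy,z)
for nm,z,A,B in [('fix',.012,[(27,167),(180,270),(335,162)],[(405,120),(497,262),(772,200)]),]:
    for n,P,o in(('scene',A,(285,175,0,0)),('side',B,(298,185,400,0))):
        q=[S(n,*p,z,*o) for p in P]; print(nm,n,np.round(q,3).tolist(),'c',((q[0]+q[2])/2).round(3),[round(np.degrees(np.arctan2(*(q[i+1]-q[i])[1::-1])),1) for i in(0,1)],[np.linalg.norm(q[i+1]-q[i]).round(3) for i in(0,1)])
for n,P,o in(('scene',[(84,448),(185,518),(254,438)],(320,250,0,300)),('side',[(487,438),(547,545),(702,505)],(275,260,400,300))):
        q=[S(n,*p,.014,*o) for p in P]; print('hous',n,np.round(q,3).tolist(),'c',((q[0]+q[2])/2).round(3),[round(np.degrees(np.arctan2(*(q[i+1]-q[i])[1::-1])),1) for i in(0,1)],[np.linalg.norm(q[i+1]-q[i]).round(3) for i in(0,1)])
for n,p,q in(('scene',(171,395),(200,168)),('side',(591,393),(580,158))):
    print(n,'cap',S(n,*p,.055,*((320,250,0,300) if n=='scene' else (275,260,400,300))).round(4),'nuttop',S(n,*q,.03,*((285,175,0,0) if n=='scene' else (298,185,400,0))).round(4))
# tray corners by bright mask
for n,(x,y,w,h) in(('scene',(222,162,62,45)),('side',(250,160,68,38))):
    im=cs[n]['img'][y:y+h,x:x+w]; g=cv2.cvtColor(im,cv2.COLOR_RGB2GRAY)
    m=(g>np.median(g)+25).astype(np.uint8)
    c=max(cv2.findContours(m,0,2)[0],key=cv2.contourArea); P=c[:,0]+[x,y]
    q=np.array([ray(cs[n],*p,.022)[:2] for p in P]).astype(np.float32)
    print(n,'tray',cv2.minAreaRect(q))
E
```

```text
fix scene [[0.538, 0.055, 0.012], [0.554, -0.093, 0.012], [0.707, -0.079, 0.012]] c [ 0.623 -0.012  0.012] [np.float64(-83.9), np.float64(5.3)] [np.float64(0.149), np.float64(0.153)]
fix side [[0.539, 0.053, 0.012], [0.554, -0.101, 0.012], [0.706, -0.083, 0.012]] c [ 0.623 -0.015  0.012] [np.float64(-84.5), np.float64(6.7)] [np.float64(0.155), np.float64(0.154)]
hous scene [[0.477, -0.225, 0.014], [0.488, -0.299, 0.014], [0.558, -0.283, 0.014]] c [ 0.518 -0.254  0.014] [np.float64(-82.0), np.float64(13.0)] [np.float64(0.074), np.float64(0.073)]
hous side [[0.477, -0.224, 0.014], [0.487, -0.296, 0.014], [0.554, -0.289, 0.014]] c [ 0.516 -0.257  0.014] [np.float64(-82.0), np.float64(5.7)] [np.float64(0.072), np.float64(0.067)]
scene cap [ 0.5174 -0.2537  0.055 ] nuttop [ 0.6166 -0.0398  0.03  ]
side cap [ 0.5159 -0.2575  0.055 ] nuttop [ 0.6136 -0.0442  0.03  ]
scene tray ((0.5402978658676147, 0.2441350221633911), (0.07445240020751953, 0.05521007627248764), 14.02040958404541)
side tray ((0.5481292009353638, 0.236120343208313), (0.06710542738437653, 0.037189651280641556), 14.731451988220215)
```

```bash
python3 -m jog '[[[0,0.28,-0.29,0,0,0,0],[0,0.28,-0.29,0,0,0,0],[0,0.28,-0.29,0,0,0,0],[0,0.28,-0.29,0,0,0,0],[0,0.28,-0.29,0,0,0,0],[0,0.28,-0.29,0,0,0,0],[0,0.28,-0.29,0,0,0,0],[0,0.28,-0.29,0,0,0,0],[0,0.28,-0.29,0,0,0,0],[0,0.28,-0.29,0,0,0,0],[0,0.28,-0.29,0,0,0,0],[0,0.28,-0.29,0,0,0,0]]]'
python3 - <<'E'
from h import *
import pickle
c=cap('wrist','w1.png');pickle.dump(c,open('w1.pkl','wb'));print(c['pose'].round(3).tolist())
E
```

```text
time: 1.3
tcp_pos: [0.5417, 0.2675, 0.256]
orientation: [-0.502, -3.101, 0.001]
ft_force: [1.5, 0.6, 0.1]
opening: 0.0853
finger_force: 0.0
[[0.316, 0.91, 0.268, 0.474], [0.949, -0.302, -0.09, 0.289], [-0.001, 0.283, -0.959, 0.374], [0.0, 0.0, 0.0, 1.0]]
```

View pics/w1.png

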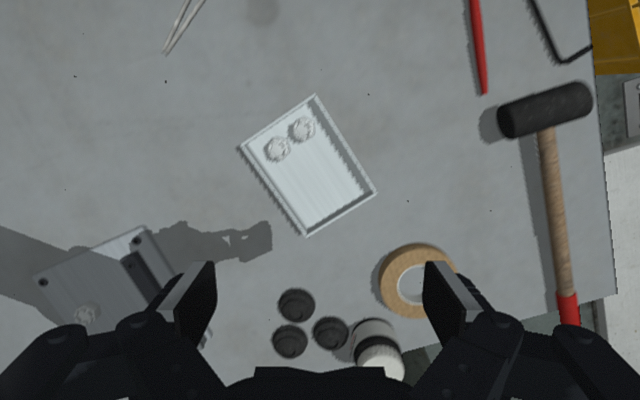

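The wrist view shows the tray rim corners at about (238,148), (315,94), (377,193) and (306,237). The two nuts are at (278,149) and (303,128), and the free half is around (325,195). Next I'll move above the stray nut.

```bash
python3 -m jog '[[[0.3,0.07,-0.31,-0.05,0,0,0.0136],[0.3,0.07,-0.31,-0.05,0,0,0.0136],[0.3,0.07,-0.31,-0.05,0,0,0.0136],[0.3,0.07,-0.31,-0.05,0,0,0.0136],[0.3,0.07,-0.31,-0.05,0,0,0.0136],[0.3,0.07,-0.31,-0.05,0,0,0.0136],[0.3,0.07,-0.31,-0.05,0,0,0.0136],[0.3,0.07,-0.31,-0.05,0,0,0.0136],[0.3,0.07,-0.31,-0.05,0,0,0.0136],[0.3,0.07,-0.31,-0.05,0,0,0.0136],[0.3,0,0,0,0,0,0]]]'
python3 - <<'E'
from h import *
import pickle
c=pickle.load(open('w1.pkl','rb'))
q=np.array([ray(c,*p,.022) for p in [(238,148),(315,94),(377,193),(306,237)]])
print(q.round(4).tolist(),q.mean(0).round(4),[np.degrees(np.arctan2(*(q[(i+1)%4]-q[i])[1::-1])).round(1) for i in range(4)],[np.linalg.norm(q[i-1]-q[i]).round(3) for i in range(4)])
print([ray(c,*p,.018).round(4) for p in [(278,149),(303,128)]])
c=cap('wrist','w2.png');pickle.dump(c,open('w2.pkl','wb'))
E
```

```text
time: 2.45
tcp_pos: [0.6107, -0.0479, 0.2051]
orientation: [0.156, -3.136, 0.006]
ft_force: [-0.3, -0.8, 0.2]
opening: 0.0602
finger_force: 0.0
[[0.4934, 0.1968, 0.022], [0.4687, 0.2864, 0.022], [0.5821, 0.3161, 0.022], [0.6053, 0.2302, 0.022]] [0.5374 0.2574 0.022 ] [np.float64(105.4), np.float64(14.7), np.float64(-74.9), np.float64(-163.4)] [np.float64(0.117), np.float64(0.093), np.float64(0.117), np.float64(0.089)]
[array([0.5073, 0.2338, 0.018 ]), array([0.4956, 0.2647, 0.018 ])]
```

View pics/w2.png

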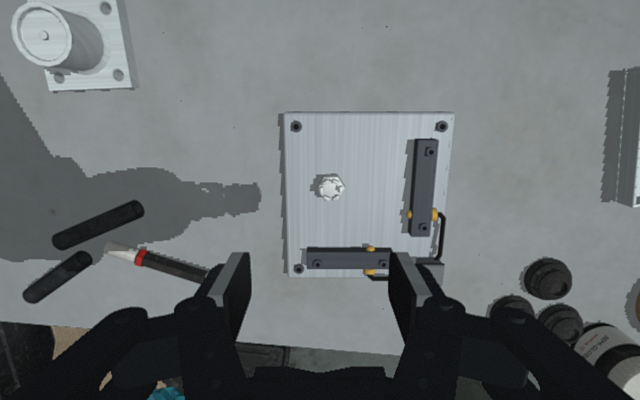

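The wrist view shows the nut at (330,187), the plate corners at (283,112) and (454,112), the side rail at x≈412–437, and the far rail at y≈247–269. An enlarged crop will give exact edges.

```bash
python3 - <<'E'
from h import *
import pickle
c=pickle.load(open('w2.pkl','rb'))
im=c['img'][100:287,275:462,::-1]
cv2.imwrite('pics/w2c.png',cv2.resize(im,(598,598),interpolation=cv2.INTER_CUBIC))
E
```

```text
(no output)
```

View pics/w2c.png

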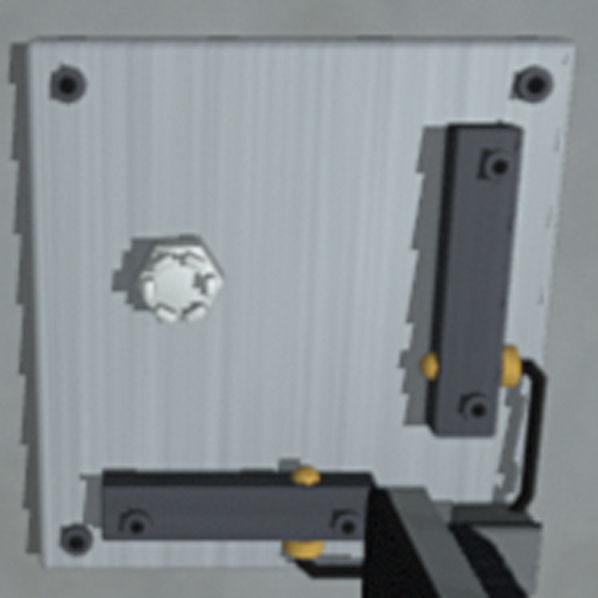

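The crop shows the nut at (180,280) with a hexagon corner at (222,275). The side rail's inner base edge runs (446,130)–(428,432), the far rail's inner base edge is at y≈471, and the pin noses are at (305,476) and (430,365).

```bash
python3 - <<'E'
from h import *
import pickle
print('tip',arm.tip_reach)
c=pickle.load(open('w2.pkl','rb'))
r=lambda x,y,z:ray(c,x/3.198+275,y/3.198+100,z)[:2]
ang=lambda a,b:np.degrees(np.arctan2(*(b-a)[::-1])).round(1)
TL,TR,BL=r(32,42,.012),r(572,42,.012),r(45,562,.012)
print('plate',TL,TR,BL,'c',(TR+BL)/2,ang(TL,TR)-90,ang(TL,BL),np.linalg.norm(TR-TL),np.linalg.norm(BL-TL))
s0,s1=r(446,130,.012),r(428,432,.012);t0,t1=r(457,128,.025),r(437,435,.025)
f0,f1=r(103,471,.012),r(372,471,.012);g0,g1=r(103,485,.025),r(372,485,.025)
print('side',s0,s1,ang(s0,s1),t0,t1,ang(t0,t1));print('far',f0,f1,ang(f0,f1),g0,g1,ang(g0,g1))
pf,ps=r(305,476,.019),r(430,365,.019);print('pins',pf,ps)
yaw=np.radians(6.);ex=np.array([np.cos(yaw),np.sin(yaw)]);ey=np.array([-ex[1],ex[0]])
fx=np.mean([p@ex for p in(f0,f1,g0,g1)]);sy=np.mean([p@ey for p in(s0,s1,t0,t1)])
print('nest',ex*(fx-.035)+ey*(sy-.035),'via pins',ex*(ps@ex)+ey*(pf@ey))
n=r(181,285,.03);print('nut',n,r(180,279,.024));print([ang(n,r(*p,.026)) for p in[(222,275),(195,237),(147,240)]])
E
```

```text
tip 0.025
plate [ 0.55439192 -0.08509522] [0.54003631 0.05932155] [ 0.70914663 -0.07000825] c [ 0.62459147 -0.00534335] 5.700000000000003 5.6 0.14512852255808764 0.15548838236699616
side [0.56653433 0.02977611] [0.6548553  0.03999175] 6.6 [0.5646176  0.02899674] [0.65069352 0.03870319] 6.4
far [ 0.6770798  -0.05492552] [0.66893972 0.02542393] 95.8 [ 0.67570794 -0.05455598] [0.6678732 0.0227263] 95.8
pins [0.66959055 0.00428105] [0.63198094 0.03492519]
nest [0.63539301 0.00192976] via pins [0.63557751 0.00070613]
nut [ 0.612949   -0.03888069] [ 0.61278543 -0.0389991 ]
[np.float64(104.8), np.float64(168.7), np.float64(-135.7)]
```

```bash
python3 -m jog '[[[0.3,0.01,0.027,-0.3,0,0,-0.037],[0.3,0.01,0.027,-0.3,0,0,-0.037],[0.3,0.008,0.025,-0.3,0,0,-0.037],[0.3,0,0,-0.3,0,0,0],[0.3,0,0,-0.2,0,0,0],[0.3,0,0,-0.17,0,0,0],[0.3,0,0,-0.1,0,0,0],[0.3,0,0,0,0,0,0]]]'; python3 -m jog '[[[1,0,0,0,0,0,0],[1,0,0,0,0,0,0],[1,0,0,0,0,0,0],[1,0,0,0,0,0,0],[1,0,0,0,0,0,0],[1,0,0,0,0,0,0]]]'
```

```text
time: 3.3
tcp_pos: [0.6127, -0.032, 0.038]
orientation: [-0.378, -3.116, -0.001]
ft_force: [-0.6, 0.8, -0.1]
opening: 0.0599
finger_force: 0.0
time: 3.9
tcp_pos: [0.6146, -0.0332, 0.0408]
orientation: [0.38, 3.116, 0.001]
ft_force: [-1.9, 0.6, 5.5]
opening: 0.0221
finger_force: 58.6
```

```bash
python3 -m jog '[[[1,0,0,0.2,0,0,0],[1,0,0,0.4,0,0,0],[1,0,0,0.4,0,0,0],[1,-0.058,0.33,0,0,0,0.018],[1,-0.058,0.33,0,0,0,0.018],[1,-0.058,0.33,0,0,0,0.018],[1,-0.058,0.33,0,0,0,0.018],[1,-0.058,0.33,0,0,0,0.018],[1,-0.058,0.33,0,0,0,0.018],[1,-0.058,0.33,0,0,0,0.018],[1,-0.058,0.33,0,0,0,0.018],[1,-0.058,0.33,0,0,0,0.018]]]';python3 -m jog '[[[1,0,0,0,0,0,0],[1,0,0,0,0,0,0],[1,0,0,0,0,0,0]]]'
python3 - <<'E'
from h import *
import pickle
c=cap('scene');d=cap('wrist');pickle.dump((c,d),open('n.pkl','wb'))
a=cv2.resize(c['img'][140:240,220:400,::-1],(540,300),interpolation=cv2.INTER_CUBIC)
b=cv2.resize(d['img'][100:400,100:,::-1],(540,300));cv2.imwrite('pics/n.png',np.vstack([a,b]))
E
```

```text
time: 5.1
tcp_pos: [0.5613, 0.265, 0.1397]
orientation: [-0.421, 3.113, 0.0]
ft_force: [0.7, 0.1, -0.5]
opening: 0.0223
finger_force: 58.8
time: 5.4
tcp_pos: [0.562, 0.262, 0.1394]
orientation: [-0.414, 3.114, -0.002]
ft_force: [0.0, -0.8, -0.7]
opening: 0.0224
finger_force: 58.9
```

View pics/n.png

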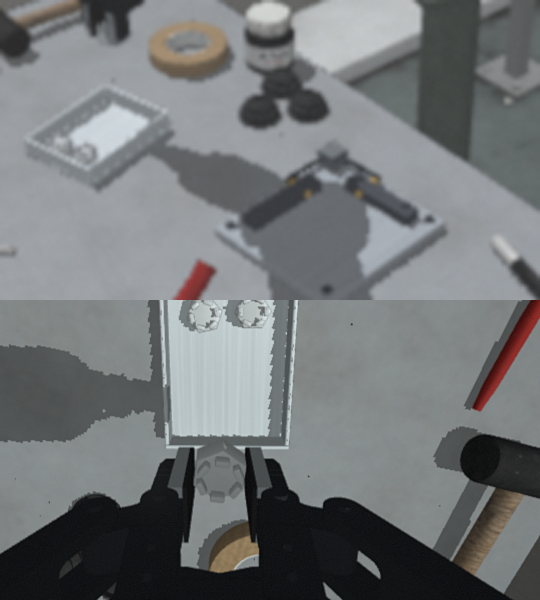

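The nut is held between the fingers at (220,475) in the lower view, and it's beyond the tray only because of parallax. I'll lower it into the free half of the tray and release it.

```bash
python3 -m jog '[[[1,0,0.02,-0.35,0,0,0],[1,0,0,-0.35,0,0,0],[1,0,0,-0.2,0,0,0],[1,0,0,-0.12,0,0,0],[1,0,0,0,0,0,0],[1,0,0,0,0,0,0]]]';python3 -m jog '[[[0.55,0,0,0,0,0,0],[0.55,0,0,0,0,0,0],[0.55,0,0,0,0,0,0],[0.55,0,0,0.3,0,0,0],[0.55,0,0,0.4,0,0,0],[0.55,0,0,0.4,0,0,0],[0.55,0,0,0,0,0,0]]]'
python3 - <<'E'
from h import *
d=cap('wrist','t.png')
cv2.imwrite('pics/t.png',d['img'][50:400,100:540,::-1])
E
```

```text
time: 6.1
tcp_pos: [0.5623, 0.2656, 0.038]
orientation: [-0.416, 3.113, 0.0]
ft_force: [0.7, 0.9, 0.2]
opening: 0.0221
finger_force: 58.9
time: 6.8
tcp_pos: [0.5651, 0.2676, 0.1535]
orientation: [-0.416, 3.103, 0.006]
ft_force: [0.7, 0.1, 0.3]
opening: 0.0384
finger_force: 0.0
```

View pics/t.png

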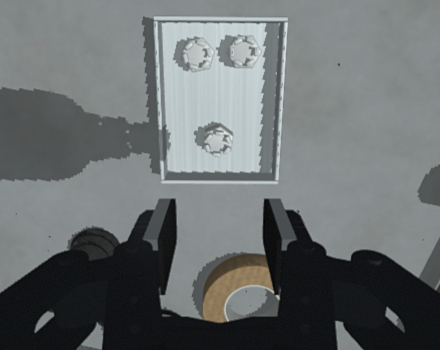

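The nut lies in the tray's free half at (217,140) in the crop. Now I'll go to the housing and open the gripper on the way.

```bash
python3 -m jog '[[[0,-0.038,-0.43,0.04,0,0,-0.024],[0,-0.038,-0.43,0.04,0,0,-0.024],[0,-0.038,-0.43,0.04,0,0,-0.024],[0,-0.038,-0.43,0.04,0,0,-0.024],[0,-0.038,-0.43,0.04,0,0,-0.024],[0,-0.038,-0.43,0.04,0,0,-0.024],[0,-0.038,-0.43,0.04,0,0,-0.024],[0,-0.038,-0.43,0.04,0,0,-0.024],[0,-0.038,-0.43,0.04,0,0,-0.024],[0,-0.038,-0.43,0.04,0,0,-0.024],[0,-0.038,-0.43,0.04,0,0,-0.024],[0,-0.038,-0.43,0.04,0,0,-0.024]]]';python3 -m jog '[[[0,0,0,0,0,0,0],[0,0,0,0,0,0,0],[0,0,0,0,0,0,0],[0,0,0,0,0,0,0]]]'
python3 - <<'E'
from h import *
import pickle
d=cap('wrist','h.png');pickle.dump(d,open('hw.pkl','wb'));print(arm.observe()['qpos'].round(2))
T=np.linalg.inv(d['pose']);p=d['camera_matrix']@(T@[.517,-.2555,.014,1])[:3];u,v=(p[:2]/p[2]);print(u,v)
x,y=max(0,int(u)-110),max(0,int(v)-100)
print(x,y);cv2.imwrite('pics/h.png',cv2.resize(d['img'][y:y+180,x:x+220,::-1],None,fx=3,fy=3,interpolation=cv2.INTER_CUBIC))
E
```

```text
time: 8.05
tcp_pos: [0.5149, -0.2516, 0.1946]
orientation: [-0.989, -2.98, -0.0]
ft_force: [0.4, -0.0, -0.1]
opening: 0.0856
finger_force: 0.0
time: 8.45
tcp_pos: [0.5161, -0.2482, 0.1948]
orientation: [-0.981, -2.983, -0.002]
ft_force: [0.6, 0.4, 0.6]
opening: 0.0858
finger_force: 0.0
[ 0.32  0.6   0.12  1.8  -0.1   0.75  1.43]
313.5759582410879 188.7471483366863
203 88
```

View pics/h.png

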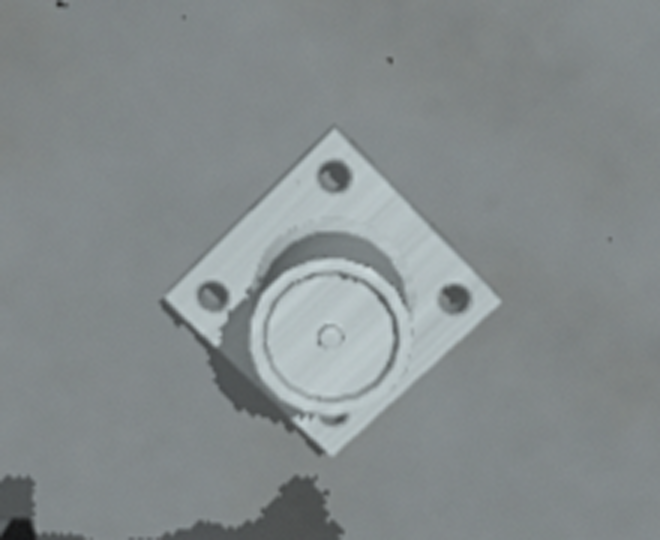

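The housing's flange corners in the crop are (335,127), (500,300), (332,455) and (163,300), and the cap centre is at (331,336). I'll work out its pose from those.

```bash
python3 - <<'E'
from h import *
import pickle
c=pickle.load(open('hw.pkl','rb'))
q=np.array([ray(c,x/3+203,y/3+88,.014)[:2] for x,y in[(335,127),(500,300),(332,455),(163,300)]])
print('mid',(q[0]+q[2])/2,(q[1]+q[3])/2,q.mean(0),'yaw',[np.degrees(np.arctan2(*(q[(i+1)%4]-q[i])[::-1])).round(1)%90 for i in range(4)],[np.linalg.norm(q[i]-q[i-1]).round(4) for i in range(4)])
print('cap',ray(c,331/3+203,336/3+88,.055))
from scipy.spatial.transform import Rotation as R
o=arm.observe();M=R.from_rotvec(o['orientation']).as_matrix();print('tool y',np.degrees(np.arctan2(M[1,1],M[0,1])),o['tcp_pos'])
E
```

```text
mid [ 0.51637168 -0.25441072] [ 0.51641835 -0.25514942] [ 0.51639502 -0.25478007] yaw [np.float64(7.6), np.float64(8.299999999999997), np.float64(8.800000000000011), np.float64(8.200000000000003)] [np.float64(0.0709), np.float64(0.0692), np.float64(0.0694), np.float64(0.0693)]
cap [ 0.51603544 -0.25421996  0.055     ]
tool y 53.59824250434245 [ 0.51621119 -0.24843604  0.19495649]
```

```bash
python3 -m jog '[[[0,0,-0.06,-0.2,0,0,0],[0,0,0,-0.4,0,0,0],[0,0,0,-0.4,0,0,0],[0,0,0,-0.3,0,0,0],[0,0,0,-0.2,0,0,0],[0,0,0,0,0,0,0],[0,0,0,0,0,0,0]]]';python3 -m jog '[[[1,0,0,0,0,0,0],[1,0,0,0,0,0,0],[1,0,0,0,0,0,0],[1,0,0,0,0,0,0],[1,0,0,0,0,0,0],[1,0,0,0,0,0,0],[1,0,0,0,0,0,0]]]'
```

```text
time: 9.2
tcp_pos: [0.5162, -0.2556, 0.0455]
orientation: [-0.984, -2.983, -0.0]
ft_force: [0.8, 0.1, 0.6]
opening: 0.0855
finger_force: 0.0
time: 9.9
tcp_pos: [0.5169, -0.2562, 0.0468]
orientation: [0.984, 2.981, 0.001]
ft_force: [0.5, 2.3, 6.4]
opening: 0.0407
finger_force: 60.0
```

```bash
python3 -m jog '[[[1,0,0,0.15,0,0,0],[1,0,0,0.3,0,0,0],[1,0,0,0.25,0,0,0],[1,0.135,0.305,0,0,0,-0.0015],[1,0.135,0.305,0,0,0,-0.0015],[1,0.135,0.305,0,0,0,-0.0015],[1,0.135,0.305,0,0,0,-0.0015],[1,0.135,0.305,0,0,0,-0.0015],[1,0.135,0.305,0,0,0,-0.0015],[1,0.135,0.305,0,0,0,-0.0015],[1,0.135,0.305,0,0,0,-0.0015]]]';python3 -m jog '[[[1,0,0,0,0,0,0],[1,0,0,0,0,0,0],[1,0,0,0,0,0,0],[1,0,0,0,0,0,0]]]'
python3 - <<'E'
from h import *
import pickle
from scipy.spatial.transform import Rotation as R
o=arm.observe();M=R.from_rotvec(o['orientation']).as_matrix();print('tool y',np.degrees(np.arctan2(M[1,1],M[0,1])),'tilt',M[:,2].round(4),o['tcp_pos'].round(4),o['moment'].round(2))
E
```

```text
time: 11.0
tcp_pos: [0.624, -0.0109, 0.1161]
orientation: [-1.042, -2.964, 0.0]
ft_force: [0.4, -0.2, -4.0]
opening: 0.0408
finger_force: 61.3
time: 11.4
tcp_pos: [0.6234, -0.0142, 0.1156]
orientation: [-1.045, -2.963, 0.002]
ft_force: [0.0, 0.2, -3.3]
opening: 0.0408
finger_force: 61.6
tool y 51.14219649167965 tilt [-5.e-04 -1.e-03 -1.e+00] [ 0.6234 -0.0142  0.1156] [ 0.   -0.02  0.  ]
```

```bash
python3 -m jog '[[[1,0,0,-0.2,0,0,0],[1,0,0,-0.2,0,0,0],[1,0,0,-0.13,0,0,0],[1,0,0,0,0,0,0],[1,0,0,0,0,0,0],[1,0,0,0,0,0,0]]]';python3 -m jog '[[[1,0,0,-0.02,0,0,0],[1,0,0,0,0,0,0],[1,0,0,0,0,0,0]]]';python3 -m jog '[[[1,0,0,-0.02,0,0,0],[1,0,0,0,0,0,0],[1,0,0,0,0,0,0]]]'
```

```text
time: 12.0
tcp_pos: [0.6247, -0.0126, 0.0633]
orientation: [1.042, 2.962, 0.001]
ft_force: [0.6, -0.5, -2.9]
opening: 0.0408
finger_force: 61.5
time: 12.3
tcp_pos: [0.6241, -0.0121, 0.0606]
orientation: [1.041, 2.964, 0.0]
ft_force: [-0.6, -0.4, -3.0]
opening: 0.0407
finger_force: 61.5
time: 12.6
tcp_pos: [0.6243, -0.0122, 0.0588]
orientation: [1.041, 2.963, 0.001]
ft_force: [-1.2, -0.3, 2.4]
opening: 0.0409
finger_force: 61.8
```

```bash
python3 -m jog '[[[1,0,0,-0.01,0,0,0],[1,0.02,0.025,0,0,0,0],[1,0.02,0.025,0,0,0,0],[1,0.02,0.025,0,0,0,0],[1,0,0,0,0,0,0],[1,0,0,0,0,0,0]]]';python3 -m jog '[[[1,0.018,0.022,0,0,0,0],[1,0,0,0,0,0,0],[1,0,0,0,0,0,0]]]';python3 -m jog '[[[1,0.018,0.022,0,0,0,0],[1,0,0,0,0,0,0],[1,0,0,0,0,0,0]]]'
```

```text
time: 13.2
tcp_pos: [0.6307, -0.0064, 0.0588]
orientation: [1.042, 2.961, -0.001]
ft_force: [-2.9, -3.0, 8.8]
opening: 0.0403
finger_force: 62.6
time: 13.5
tcp_pos: [0.6323, -0.0046, 0.0588]
orientation: [1.043, 2.961, -0.002]
ft_force: [-3.2, -2.9, 9.4]
opening: 0.0408
finger_force: 62.7
time: 13.8
tcp_pos: [0.6335, -0.0035, 0.0589]
orientation: [1.044, 2.962, -0.005]
ft_force: [-4.4, -3.9, 9.8]
opening: 0.0405
finger_force: 62.8
```

```bash
for i in 1; do python3 -m jog '[[[1,0.018,0.022,0,0,0,0],[1,0,0,0,0,0,0],[1,0,0,0,0,0,0]]]'; python3 -m jog '[[[1,0.018,0.022,0,0,0,0],[1,0,0,0,0,0,0],[1,0,0,0,0,0,0]]]'; python3 -m jog '[[[1,0.018,0.022,0,0,0,0],[1,0,0,0,0,0,0],[1,0,0,0,0,0,0]]]'; done
```

```text
time: 14.1
tcp_pos: [0.6347, -0.0023, 0.0589]
orientation: [1.045, 2.962, -0.007]
ft_force: [-5.3, -5.8, 12.6]
opening: 0.0411
finger_force: 63.1
time: 14.4
tcp_pos: [0.6361, -0.0007, 0.0589]
orientation: [1.046, 2.962, -0.008]
ft_force: [-6.3, -7.2, 13.1]
opening: 0.0405
finger_force: 63.2
time: 14.7
tcp_pos: [0.6369, -0.0001, 0.059]
orientation: [-1.046, -2.961, 0.012]
ft_force: [-8.0, -9.2, 15.4]
opening: 0.0409
finger_force: 63.5
```

```bash
python3 -m jog '[[[1,0.016,0.02,0.004,0,0,0],[1,0,0,0,0,0,0],[1,0,0,0,0,0,0]]]'; python3 -m jog '[[[1,0.016,0.02,0,0,0,0],[1,0,0,0,0,0,0],[1,0,0,0,0,0,0],[1,0,0,0,0,0,0]]]'
```

```text
time: 15.0
tcp_pos: [0.637, 0.0001, 0.0591]
orientation: [-1.046, -2.959, 0.016]
ft_force: [-11.2, -11.4, 15.7]
opening: 0.0404
finger_force: 63.5
time: 15.4
tcp_pos: [0.6371, 0.0001, 0.0592]
orientation: [-1.046, -2.956, 0.021]
ft_force: [-15.1, -15.5, 20.2]
opening: 0.0403
finger_force: 64.1
```

```bash
python3 - <<'E'
from h import *
from scipy.spatial.transform import Rotation as R
o=arm.observe();M=R.from_rotvec(o['orientation']).as_matrix();print('tool y',np.degrees(np.arctan2(M[1,1],M[0,1])),'tilt',M[:,2].round(4),o['tcp_pos'].round(4),o['moment'].round(2),o['ft_force'])
c=cap('scene');d=cap('side');w=cap('wrist')
f=lambda im,x,y,w,h,W,H:cv2.resize(im[y:y+h,x:x+w,::-1],(W,H),interpolation=cv2.INTER_CUBIC)
a=np.hstack([f(c['img'],290,165,90,75,400,333),f(d['img'],300,185,90,75,400,333)])
b=f(w['img'],120,120,400,133,800,267)
cv2.imwrite('pics/end.png',np.vstack([a,b]))
E
```

```text
tool y 51.02341235356741 tilt [-0.0098 -0.0107 -0.9999] [6.371e-01 1.000e-04 5.920e-02] [-2.98  2.75  0.39] [-15.11185228 -15.48313353  20.22349787]
```

View pics/end.png

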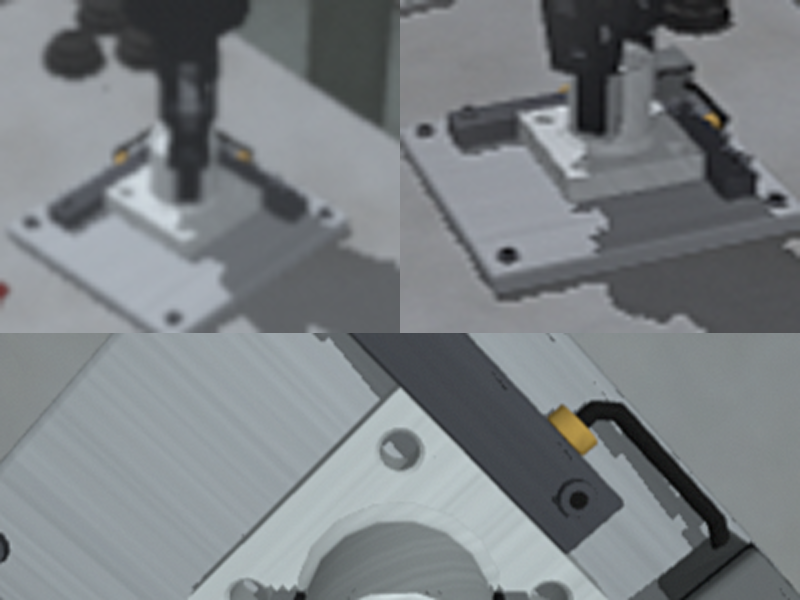

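The flange is against both rails. The brass is visible only behind the rails, so the pins are in. The tool has tipped forward 0.8° under load, so I'll turn it back to keep the housing flat.

```bash
python3 -m jog '[[[1,0,0,-0.0,0.0017,-0.0016,0],[1,0,0,0,0.0017,-0.0015,0],[1,0,0,0,0,0,0],[1,0,0,0,0,0,0],[1,0,0,0,0,0,0]]]'
cat >> h.py <<'E'
def st():
    from scipy.spatial.transform import Rotation as R
    o=arm.observe();M=R.from_rotvec(o['orientation']).as_matrix();F=R.from_euler('z',-6,degrees=True).apply(o['ft_force'])
    print('yaw',np.degrees(np.arctan2(M[1,1],M[0,1])).round(2),'tilt',M[:2,2].round(4),o['tcp_pos'].round(4),o['moment'].round(2),'Ffix',F.round(1),o['opening'].round(4))
E
python3 -c "from h import *;st()"
```

```text
time: 16.05
tcp_pos: [0.6368, -0.0002, 0.0588]
orientation: [-1.048, -2.961, 0.001]
ft_force: [-14.6, -16.1, 18.7]
opening: 0.0408
finger_force: 63.5Traceback (most recent call last):
  File "<string>", line 1, in <module>
    from h import *;st()
                    ~~^^
  File "h.py", line 14, in st
    print('yaw',np.degrees(np.arctan2(M[1,1],M[0,1])).round(2),'tilt',M[:2,2].round(4),o['tcp_pos'].round(4),o['moment'].round(2),'Ffix',F.round(1),o['opening'].round(4))
                                                                                                                                                    ^^^^^^^^^^^^^^^^^^
AttributeError: 'float' object has no attribute 'round'
```

```bash
sed -i "s/,o\['opening'\].round(4)//" h.py; python3 -m jog '[[[1,0.003,0.006,0,0.0002,-0.0002,0],[1,0,0,0,0,0,0],[1,0,0,0,0,0,0],[1,0,0,0,0,0,0],[1,0,0,0,0,0,0],[1,0,0,0,0,0,0]]]'
python3 - <<'E'
from h import *
st()
c=arm.capture('wrist')
# far & side gap check: distance from flange top edges to rail faces is measured visually earlier; report again after a frame
st()
E
```

```text
time: 16.65
tcp_pos: [0.6368, -0.0002, 0.0588]
orientation: [-1.048, -2.961, 0.001]
ft_force: [-15.0, -16.9, 19.8]
opening: 0.0407
finger_force: 63.7
yaw 51.01 tilt [-0.0006 -0.0006] [ 6.368e-01 -2.000e-04  5.880e-02] [-3.54  3.11  0.34] Ffix [-16.7 -15.3  19.8]
yaw 51.01 tilt [-0.0006 -0.0005] [ 6.368e-01 -2.000e-04  5.880e-02] [-3.48  3.04  0.42] Ffix [-15.8 -16.   18.5]
```

```bash
python3 -c "from rig import arm;print(arm.job_done())"
```

```text
the job is handed in; nothing more can be done
None
```

The stray nut is in the tray with the other two. The housing sits flat in the corner, still gripped and pressed at about 16 N towards each rail with both pins pushed in, and the job was handed in at about 17 s (no verdict was returned).

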